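# Let an elbow crutch out by one hole

### The job

The elbow crutch clamped in the wooden holder is one hole too short for its customer. Press the leg's sprung button in and draw the leg out, away from the hand grip, until the button pops out again through the very next hole; then push the black anti-rattle collar fully home against the end of the leg tube. Feel your way: never haul on the leg while the button locks it, do not ram the collar, and leave the other things on the bench alone.

Things in the scene. Friction and masses are not known exactly. Their poses are not given: they have to be found in the camera images.
- crutch: Elbow crutch, shaft level, upper half clamped in a fixed plywood holder (board 120 x 720 mm). Origin: on the bench below the button's first place. The shaft's axis runs along y, 100 mm above the origin; +y points from hand grip to rubber foot, +x to the side with holes and button, z up. Clamps and hand grip at y below -150 mm reach 35 mm above the axis; a rest holds the leg at y = 290 mm.
- button_tip (a point): Outer end of the sprung button (steel, 10 mm thick, domed) of the fixed inner tube (20 mm thick); it moves along x only. Sprung out it stands 5 mm proud of the leg tube and locks the leg. About 5 N presses it flush (12.5 mm from the axis); flush is enough: when the leg is drawn its dome slips under the tube's wall, stays there unheld and springs out at the next hole.
- leg_mouth (a point): Centre of the open end of the leg (lower tube, aluminium, 25 mm thick, 580 mm long to its foot at +y); at the start 80 mm from the button towards the hand grip. The leg slides along y only, with about 8 N of friction; getting the pressed button out of its hole takes some 5 N more over the first 5 mm. Once the button has popped out again, the leg is locked, with about 1 mm of play.
- collar_face (a point): On the shaft's axis, the flat shoulder of the collar that must meet the end of the leg tube. A tapered nose 6 mm long and 21 mm thick stands out from it to +y and wedges inside the tube.
- collar_mid (a point): Centre of the collar, a ribbed black plastic sleeve (32 mm thick, 30 mm long) round the inner tube, between leg and hand grip; 15 mm behind its shoulder. It slides along y with about 8 N of friction and stays where it is left; over the last 4 mm the nose adds up to 5 N, then the shoulder stops it hard.
- bottle_a: White plastic bottle, 45 mm thick, 122 mm high; bystander. Origin under its centre.
- bottle_b: White plastic bottle like bottle_a; bystander.
- bottle_c: White plastic bottle like bottle_a; bystander.
- jar: Amber jar, 54 mm thick, 85 mm high; bystander. Origin under its centre.
- roll: Roll of blank labels standing on end, 90 mm across, 50 mm high; bystander.
- spare_tip: Spare rubber crutch foot, 37 mm across, 60 mm high; bystander.
- clip_tray: Shallow grey tray, 90 x 120 x 30 mm; bystander.
- button (a joint): How far the button is pressed in: 0 sprung out, 0.005 flush with the leg tube. The leg has a row of evenly spaced round holes (11.5 mm wide) along its +x side; two are free between the button and the leg's mouth, the nearer one is the next. The spacing, 20 to 35 mm, is not measured: draw the leg to +y and feel for the pop and the stop.

How it is judged:
By the outcome, as a careful person would: the job done as asked, in the order asked, and still so for the second after the job is handed in, with the robot touching nothing.
It also fails if it takes over 67 s, if anything falls off the work surface, if the arm or the gripper's body presses on something with over 40 N, if the wrist force passes 120 N, or if a joint passes its speed limit or range.

### The arm

A 6-joint arm with a two-finger parallel gripper is mounted at the origin on the work surface. World frame = base frame: x ahead of the robot, y to its left, z up, the work surface at z = 0. Lengths are in mm, angles in rad, forces in N, time in s.
With the tool pointing down it reaches from about 350 to 875 mm from the base axis. Payload 4.2 kg.
Tool frame: the origin (TCP) lies at the very end of the fingers, on their centre line; the grasp point (between the pads) lies 19 mm behind it (arm.grasp_offset is the distance from the TCP to the grasp point, in mm); z points along the fingers, y is the direction in which the jaws open and shut (so a half turn about z gives the same grasp; the last joint's range is limited). The gripper opens to 85 mm and grips with 20 to 120 N. Pads are 22 mm wide; open, the fingers measure 114 mm over their backs; the gripper's body (76 mm by 85 mm) begins 54 mm behind the grasp point. The pads swing forward as they close: fully open they stand 13 mm farther back than shut.
Start: joints at [1.591, 0.385, 0.008, 0, -1.194, -0.259], TCP at [147.804, 607.251, 231.312] pointing down, gripper open.
Joint ranges: [-3.14, 3.14], [-1.21, 2.06], [-1.07, 1.41], [-3.16, 2.05], [-2.99, -0.16], [-3.1, 3.1]. Speed limits (rad/s): [2.79, 2.79, 3.14, 3.14, 3.14, 3.14].

### API

Orientations are given as a unit quaternion [x, y, z, w].
In Python, from bench import arm gives the robot as it stands.
- The arm moves only by the tool arm_command, never from a script. Its argument "commands" is one flat list of numbers, 4 for each row, row after row: the shift along the tool's x, y, z in m, then the turn about the tool's z in degrees. In form: [tx, ty, tz, roll, tx, ty, tz, roll, ...]. A call has exactly 5 rows; each row shifts and turns the pose as measured when the row begins, along the tool's axes as they then stand; what a row does not reach is not made up. A row lasts 1/10 s, in which the tool goes at most 50 mm and 8.59 degrees, less where a joint would pass 70% of its speed; a pose out of reach is approached as far as the arm can. A call with a gripper value outside its range is refused whole. "jaw" is the opening, from 0 (shut) to 1 (fully open), set as the call begins (left out, the last holds). The fingers move at their own pace and stop on an object; the grip force is fixed at half the most. Time passes only in rows, so rows that do not move let the fingers close, or fill a call up. It gives the time, the measured TCP pose, the force and the opening at its end, in the units of the state.
- arm.read_state(): the state, without advancing time (a new reading comes with each control period).
- arm.get_image(name): name is "scene" or "top" or "wrist"; returns the picture (420x560x3 uint8, red, green, blue); there is no depth.
- arm.camera_info(name): a dict with "camera_matrix" (3x3 intrinsics, pixels), "world_from_camera" (4x4, takes a point from camera to world coordinates). Camera axes: x right, y down, z forward; pixel columns grow to the right and rows downward; lengths in mm; the calibration is good to about 2 mm. A picture is of the moment at which its call begins: read the wrist's pose just before it. camera_info takes no time and is no camera call; for the wrist camera it gives the pose at the moment of the call.
- arm.job_done(): hands the job in, once; it reports no verdict.
Trained networks look in the newest picture that a camera, given by its name, has taken for a name from the list of things; names that differ only in an ending like _2 or _b are one class to them, and where a whole thing is asked for, a point or a joint stands for the part that bears it (a point fixed in the world has none). Each returns a list of dicts, best first, with "confidence" (0 to 1); they miss things now and then, are a little off and sometimes report something else, mostly with a low value. They report only what shows in the picture. A call takes as long as a camera call.
- arm.regions_of(camera, target): "mask" (420x560 bool, what is visible of it).
- arm.place_of(camera, target): "centre" ([x, y, z] in mm, in the coordinates of the camera as it stood for that picture, good to about 4 mm: a listed point, or the origin of a listed thing).
The state is a dict: "clock": time; "joints": joint angles; "joint_vel": joint speeds; "joint_efforts": joint torques, N m; "position": TCP position; "ee_rot": TCP orientation; "contact_force": force on the tool from outside, world axes, zero at the start; "wrist_torque": the same for the moment, N m; "gripper_width": finger opening in mm.
Only numpy, scipy, OpenCV 4.12 (cv2) and the standard library are available. Lean on these libraries where they do the work, as an engineer would, in place of code of your own. Each camera call takes 0.05 s, during which the arm holds its last target.

## Working session

There is one attempt and no reset: what is moved stays moved. The work goes in short steps, Python scripts to look and compute and a tool call to move; the robot and the scene stay as the last step left them, time stands still between calls to the robot, and variables do not carry over. Pictures are saved under pics/ and viewed, and the job is handed in when it is done.

Besides the shell and the picture viewer there is one more tool, called in YAML: its name, and indented under it one key for each argument. arm_command: Moves the arm, as the interface text tells. Its arguments: {"type":"object","properties":{"commands":{"type":"array"},"jaw":{"type":"number"}},"required":["commands"]}

```bash
mkdir -p pics; ls
cat > h.py <<'E'
from bench import arm
import numpy as np, cv2
from scipy.spatial.transform import Rotation as R
def snap(cam,fn=None):
    im=arm.get_image(cam)
    if fn: cv2.imwrite('pics/'+fn,cv2.cvtColor(np.asarray(im),cv2.COLOR_RGB2BGR))
    return im
def w(cam,p):
    T=np.array(arm.camera_info(cam)['world_from_camera']); return (T@np.r_[p,1])[:3]
def st():
    s=arm.read_state(); print({k:np.round(s[k],3).tolist() for k in ['clock','joints','position','ee_rot','contact_force','wrist_torque','gripper_width']}); return s
E
python3 - <<'E'
from h import *
s=st(); print(R.from_quat(s['ee_rot']).as_matrix().round(3))
for c in ['scene','top','wrist']:
    snap(c,c+'0.png')
    for t in ['crutch','button_tip','leg_mouth','collar_face','collar_mid','jar','bottle_a','roll','spare_tip','clip_tray']:
        if c=='wrist' and t in('jar','bottle_a','roll','spare_tip','clip_tray'):continue
        if c=='scene' and t in('roll','spare_tip','clip_tray'):continue
        for r in arm.place_of(c,t): print(c,t,round(r['confidence'],2),w(c,r['centre']).round(1))
st()
E
```

```text
pics
{'clock': 0.0, 'joints': [1.591, 0.386, 0.007, -0.0, -1.194, -0.259], 'position': [147.678, 606.733, 230.238], 'ee_rot': [0.993, -0.119, -0.0, 0.001], 'contact_force': [-0.168, -0.876, -0.554], 'wrist_torque': [0.024, -0.003, 0.018], 'gripper_width': 85.176}
[[ 0.972 -0.237 -0.   ]
 [-0.237 -0.972 -0.002]
 [ 0.     0.002 -1.   ]]
scene crutch 0.97 [558.  -63.7  -3. ]
scene crutch 0.38 [708.3 -13.1   5.3]
scene leg_mouth 0.58 [ 554.7 -145.1   99.4]
scene leg_mouth 0.58 [457.6 156.5   0.8]
scene collar_face 0.6 [ 547.  -166.2  101.2]
scene collar_mid 0.7 [ 549.2 -179.    99.6]
scene jar 0.9 [ 4.606e+02  2.861e+02 -2.000e-01]
scene jar 0.75 [557.8 -63.7  -2.8]
scene bottle_a 0.95 [711.5 -13.    4.4]
scene bottle_a 0.82 [4.553e+02 1.552e+02 2.000e-01]
scene bottle_a 0.66 [ 677.8 -151.5   -3.6]
top crutch 0.9 [ 5.581e+02 -6.690e+01 -2.000e-01]
top leg_mouth 0.85 [ 548.2 -145.2  101.6]
top collar_face 0.67 [ 548.  -168.2   96.9]
top collar_mid 0.7 [ 547.2 -182.    97.1]
top jar 0.64 [461.9 284.8   2.1]
top bottle_a 0.88 [ 677.6 -145.8   -1.7]
top bottle_a 0.8 [452.5 155.7  -3.9]
top bottle_a 0.75 [709.2 -17.9   1. ]
top bottle_a 0.44 [463.7 287.9  -1.9]
top roll 0.71 [733.6 200.4   3.4]
top spare_tip 0.71 [439.9 -49.9   2.7]
top clip_tray 0.68 [ 388.5 -302.2   -5. ]
{'clock': 1.25, 'joints': [1.591, 0.385, 0.008, 0.0, -1.194, -0.259], 'position': [147.816, 607.247, 231.314], 'ee_rot': [0.993, -0.119, 0.0, 0.0], 'contact_force': [0.166, 0.599, -0.521], 'wrist_torque': [-0.061, -0.018, -0.029], 'gripper_width': 85.411}
```

View pics/top0.png

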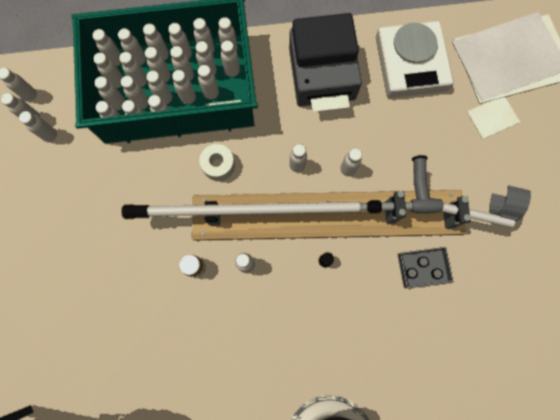

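View pics/scene0.png

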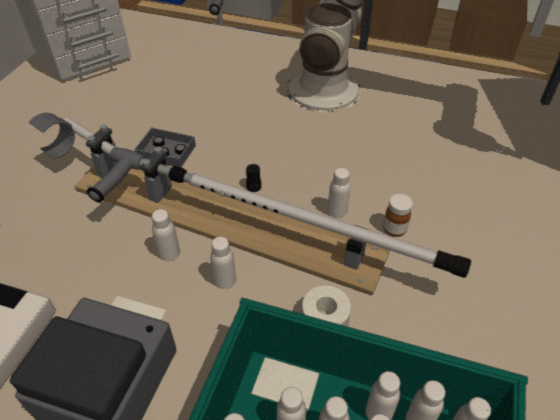

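Run:
```python
from h import *
im=cv2.imread('pics/scene0.png')
cv2.imwrite('pics/z1.png',cv2.resize(im[150:260,150:350],None,fx=4,fy=4,interpolation=cv2.INTER_CUBIC))
im=cv2.imread('pics/top0.png')
cv2.imwrite('pics/z2.png',cv2.resize(im[185:235,240:440],None,fx=4,fy=4,interpolation=cv2.INTER_CUBIC))
# axis from top image: leg tube bright pixels per column
ci=arm.camera_info('top');K=np.array(ci['camera_matrix']);T=np.array(ci['world_from_camera'])
print(T.round(3))
g=cv2.cvtColor(im,cv2.COLOR_BGR2HSV)
pts=[]
for c in range(160,355):
    if 195<c<225: continue
    col=g[195:225,c]; m=(col[:,1]<70)&(col[:,2]>110)
    r=np.nonzero(m)[0]
    if len(r)<3: continue
    rr=195+r.mean()
    d=T[:3,:3]@np.linalg.inv(K)@[c,rr,1]; t=(100-T[2,3])/d[2]
    pts.append(np.r_[(T[:3,3]+t*d)[:2],len(r)])
pts=np.array(pts); p=np.polyfit(pts[:,1],pts[:,0],1)
res=pts[:,0]-np.polyval(p,pts[:,1]); k=abs(res)<3
p=np.polyfit(pts[k,1],pts[k,0],1);print(p,len(k),k.sum(),res.std(),pts[:,2].mean(),pts[[0,-1]])
```

```text
[[-1.240000e-01 -9.720000e-01  2.020000e-01  3.434570e+02]
 [-9.920000e-01  1.210000e-01 -2.700000e-02  8.444300e+01]
 [ 2.000000e-03 -2.030000e-01 -9.790000e-01  1.146175e+03]
 [ 0.000000e+00  0.000000e+00  0.000000e+00  1.000000e+00]]
[1.27672384e-01 5.67353538e+02] 166 104 2.7643327263017463 12.259036144578314 [[ 615.45204978  343.18359312   21.        ]
 [ 552.57698524 -130.03407582   10.        ]]
```

View pics/z1.png

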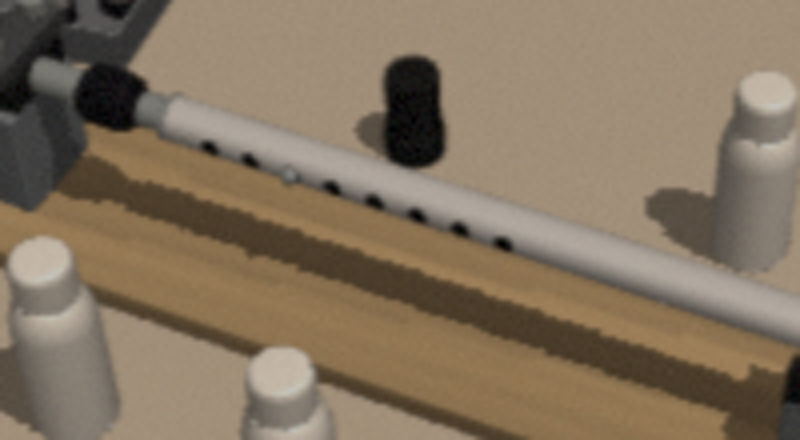

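View pics/z2.png

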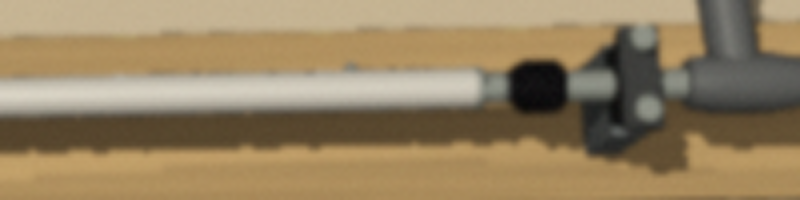

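Run:
```python
from h import *
im=cv2.imread('pics/top0.png'); cv2.imwrite('pics/z3.png',cv2.resize(im[190:240,110:310],None,fx=4,fy=4,interpolation=cv2.INTER_CUBIC))
def ray(cam,c,r):
    ci=arm.camera_info(cam);K=np.array(ci['camera_matrix']);T=np.array(ci['world_from_camera'])
    return T[:3,3],T[:3,:3]@np.linalg.inv(K)@[c,r,1]
def atz(cam,c,r,z=100):
    o,d=ray(cam,c,r);return o+d*(z-o[2])/d[2]
for x,y in [(0,94),(240,91),(480,87.5),(540,86.5),(510,86.5),(350,68)]:
    print(x,atz('top',240+(x+.5)/4-.5,185+(y+.5)/4-.5).round(1))
# scene holes on side plane
A=atz('top',240-.4,185+94/4-.4);B=atz('top',240+120-.4,185+87.5/4-.4)
u=(A-B);u[2]=0;u/=np.linalg.norm(u);n=np.array([u[1],-u[0],0]); print('u',u,n)
P0=B+12.5*n
for x,y in [(209,147),(250,159),(290,174),(332,188),(374,202),(417,216),(460,230),(503,245)]:
    o,d=ray('scene',150+(x+.5)/4-.5,150+(y+.5)/4-.5)
    q=o+d*(n@(P0-o))/(n@d); print(q.round(1),round((q-B)@u,1))
```

```text
0 [583.4 149.6 100. ]
240 [567.   3. 100.]
480 [ 550.9 -143.8  100. ]
540 [ 546.9 -180.5  100. ]
510 [ 549.2 -162.2  100. ]
350 [573.  -66.2 100. ]
u [0.1100849  0.99392219 0.        ] [ 0.99392219 -0.1100849   0.        ]
[ 566.8 -114.4  102.4] 30.9
[569.5 -90.  103.7] 55.4
[572.  -66.8 102.5] 78.7
[574.7 -42.6 102.5] 103.1
[577.4 -18.7 102.5] 127.2
[580.    5.5 102.8] 151.5
[582.7  29.4 103. ] 175.6
[585.3  53.1 102.5] 199.4
```

View pics/z3.png

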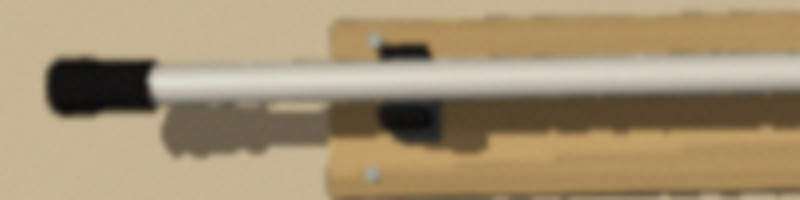

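```bash
cat >> h.py <<'E'
def plan(target,N,roll_total=0,rollrows=None,shape=None):
    s=arm.read_state();p=np.array(s['position']);q=R.from_quat(s['ee_rot']);rr=rollrows or N
    d=(np.array(target)-p)/N
    for i in range(N):
        r=roll_total/rr if i<rr else 0
        print((q.inv().apply(d)/1000).round(4).tolist(),round(r,2)); q=q*R.from_euler('z',r,degrees=True)
E
python3 -c "
from h import *
plan([559,-66,230],20,82.6,10)"
```

```text
[0.0279, 0.0278, 0.0001] 8.26
[0.0316, 0.0235, 0.0001] 8.26
[0.0347, 0.0188, 0.0001] 8.26
[0.037, 0.0136, 0.0001] 8.26
[0.0386, 0.0081, 0.0001] 8.26
[0.0394, 0.0025, 0.0001] 8.26
[0.0393, -0.0032, 0.0001] 8.26
[0.0384, -0.0088, 0.0001] 8.26
[0.0368, -0.0142, 0.0001] 8.26
[0.0344, -0.0194, 0.0001] 8.26
[0.0312, -0.0241, 0.0001] 0
[0.0312, -0.0241, 0.0001] 0
[0.0312, -0.0241, 0.0001] 0
[0.0312, -0.0241, 0.0001] 0
[0.0312, -0.0241, 0.0001] 0
[0.0312, -0.0241, 0.0001] 0
[0.0312, -0.0241, 0.0001] 0
[0.0312, -0.0241, 0.0001] 0
[0.0312, -0.0241, 0.0001] 0
[0.0312, -0.0241, 0.0001] 0
```

arm_command:
  commands: [0.028,0.028,0,8.26,0.0316,0.0235,0,8.26,0.0347,0.0188,0,8.26,0.037,0.0136,0,8.26,0.0386,0.008,0,8.26]
  jaw: 1

```text
clock: 1.75
position: [249.9, 436.5, 229.7]
ee_rot: [0.882, -0.471, 0.0, -0.0]
contact_force: [1.8, 0.1, 0.4]
gripper_width: 85.4
```

arm_command:
  commands: [0.0394,0.0025,0,8.26,0.0393,-0.003,0,8.26,0.0384,-0.009,0,8.26,0.0368,-0.0142,0,8.26,0.0344,-0.0194,0,8.26]

```text
clock: 2.25
position: [349.9, 257.5, 231.1]
ee_rot: [-0.649, 0.761, 0.0, 0.002]
contact_force: [0.2, 0.3, -0.0]
gripper_width: 85.5
```

```bash
python3 -c "
from h import *
s=st();print(R.from_quat(s['ee_rot']).as_matrix().round(3))
plan([559,-66,230],10,0)"
```

```text
{'clock': 2.25, 'joints': [1.011, 0.051, -0.432, 0.001, -1.083, -1.171], 'position': [349.915, 257.46, 231.105], 'ee_rot': [-0.649, 0.761, 0.0, 0.002], 'contact_force': [0.209, 0.339, -0.016], 'wrist_torque': [0.04, -0.066, -0.053], 'gripper_width': 85.533}
[[-0.159 -0.987  0.003]
 [-0.987  0.159  0.004]
 [-0.004 -0.002 -1.   ]]
[0.0286, -0.0258, 0.0001] 0.0
[0.0286, -0.0258, 0.0001] 0.0
[0.0286, -0.0258, 0.0001] 0.0
[0.0286, -0.0258, 0.0001] 0.0
[0.0286, -0.0258, 0.0001] 0.0
[0.0286, -0.0258, 0.0001] 0.0
[0.0286, -0.0258, 0.0001] 0.0
[0.0286, -0.0258, 0.0001] 0.0
[0.0286, -0.0258, 0.0001] 0.0
[0.0286, -0.0258, 0.0001] 0.0
```

arm_command:
  commands: [0.0286,-0.0258,0,-1,0.0286,-0.0258,0,-1,0.0286,-0.0258,0,0,0.0286,-0.0258,0,0,0.0286,-0.0258,0,0]

```text
clock: 2.75
position: [461.5, 90.8, 233.1]
ee_rot: [-0.662, 0.75, 0.0, 0.005]
contact_force: [0.1, 0.6, 0.7]
gripper_width: 85.8
```

arm_command:
  commands: [0.0286,-0.0258,0,0,0.0286,-0.0258,0,0,0.0286,-0.0258,0,0,0.0286,-0.0258,0,0,0,0,0,0]

```text
clock: 3.25
position: [554.9, -44.9, 233.6]
ee_rot: [-0.66, 0.751, -0.001, 0.007]
contact_force: [-0.4, 0.1, -0.3]
gripper_width: 85.5
```

```bash
python3 -c "
from h import *
s=st();print(R.from_quat(s['ee_rot']).as_matrix().round(3))
T=arm.camera_info('wrist')['world_from_camera']
snap('wrist','w1.png');print(T.round(2))
for t in ['button_tip','leg_mouth','collar_face','collar_mid']:
  for r in arm.place_of('wrist',t): print(t,round(r['confidence'],2),w('wrist',r['centre']).round(1))
plan([559,-66,230],2,0)"
```

```text
{'clock': 3.25, 'joints': [0.208, 0.262, -0.164, -0.006, -1.133, -0.334], 'position': [554.869, -44.91, 233.569], 'ee_rot': [-0.66, 0.751, -0.001, 0.007], 'contact_force': [-0.422, 0.106, -0.303], 'wrist_torque': [-0.005, 0.078, -0.005], 'gripper_width': 85.484}
[[-0.128 -0.992  0.011]
 [-0.992  0.129  0.007]
 [-0.009 -0.01  -1.   ]]
[[-9.9000e-01  1.2000e-01  5.0000e-02  5.4325e+02]
 [ 1.3000e-01  9.4000e-01  3.1000e-01 -1.2463e+02]
 [-1.0000e-02  3.2000e-01 -9.5000e-01  3.7353e+02]
 [ 0.0000e+00  0.0000e+00  0.0000e+00  1.0000e+00]]
button_tip 0.39 [573.  -65.4 100.2]
leg_mouth 0.56 [ 549.7 -137.5   98.9]
collar_face 0.71 [ 546.9 -159.9   99.6]
collar_mid 0.93 [ 552.2 -174.9   95.8]
[0.012, -0.0048, 0.0021] 0.0
[0.012, -0.0048, 0.0021] 0.0
```

View pics/w1.png

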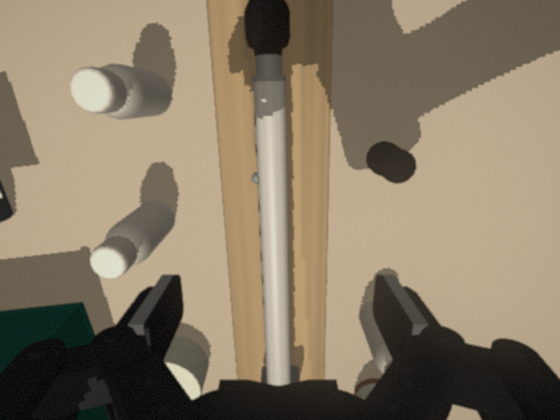

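Run:
```python
from h import *
im=cv2.imread('pics/w1.png');ci=arm.camera_info('wrist');K=np.array(ci['camera_matrix']);T=np.array(ci['world_from_camera'])
def atz(c,r,z=100):
    d=T[:3,:3]@np.linalg.inv(K)@[c,r,1];return (T[:3,3]+d*(z-T[2,3])/d[2])
g=cv2.cvtColor(im,cv2.COLOR_BGR2HSV)
P=[]
for r in range(100,375,15):
    b=g[r,235:310,1]<60; x=235+np.nonzero(b)[0]
    if len(x)>5: q=atz((x.min()+x.max())/2,r); P.append(q); print(r,x.min(),x.max(),len(x),q.round(1))
print('btn',atz(256,178),atz(270,79))
cv2.imwrite('pics/z4.png',cv2.resize(im[50:200,220:330],None,fx=4,fy=4,interpolation=cv2.INTER_CUBIC))
P=np.array(P);print(np.polyfit(P[:,1],P[:,0],1))
```

```text
100 255 284 30 [ 550.2 -123.1  100. ]
115 255 285 31 [ 551.3 -111.8  100. ]
130 256 285 30 [ 552.4 -100.3  100. ]
145 256 285 30 [554.  -88.4 100. ]
160 257 286 30 [554.7 -76.1 100. ]
175 253 286 34 [558.  -63.8 100. ]
190 259 286 28 [557.2 -50.6 100. ]
205 259 287 29 [558.5 -37.2 100. ]
220 260 287 28 [559.8 -23.5 100. ]
235 261 287 27 [561.2  -9.3 100. ]
250 261 287 27 [563.    5.3 100. ]
265 262 288 27 [564.   20.5 100. ]
280 263 288 26 [565.5  36.1 100. ]
295 263 288 26 [567.6  52.2 100. ]
310 264 288 25 [569.2  68.9 100. ]
325 265 289 25 [570.4  86.1 100. ]
340 265 289 25 [572.6 103.9 100. ]
355 266 289 24 [574.4 122.4 100. ]
370 263 298 36 [573.6 141.9 100. ]
btn [569.69006727 -62.62885566 100.        ] [ 547.81699504 -138.19414742  100.        ]
[9.40567302e-02 5.62209574e+02]
```

View pics/z4.png

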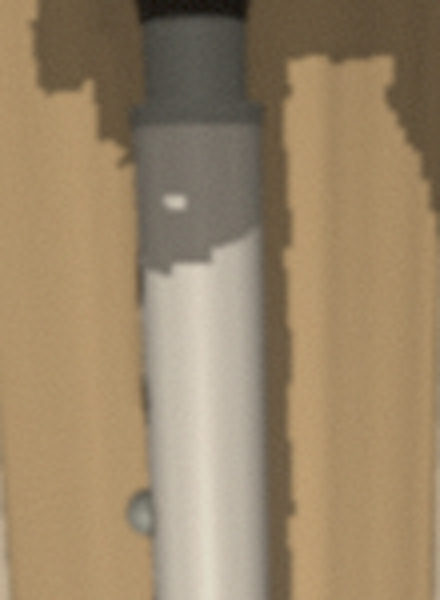

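```bash
python3 -c "
from h import *
plan([557.6,-63.5,150],3,-1.3)
plan([557.6,-63.5,80],5,-1.3)"
```

```text
[0.0075, -0.0023, 0.0281] -0.43
[0.0075, -0.0023, 0.0281] -0.43
[0.0076, -0.0022, 0.0281] -0.43
[0.0046, -0.0013, 0.0308] -0.26
[0.0047, -0.0013, 0.0308] -0.26
[0.0047, -0.0012, 0.0308] -0.26
[0.0047, -0.0012, 0.0308] -0.26
[0.0047, -0.0012, 0.0308] -0.26
```

arm_command:
  commands: [0.0075,-0.0023,0.026,-0.43,0.0075,-0.0023,0.026,-0.43,0.0075,-0.0022,0.026,-0.43,0,0,0,0,0,0,0,0]

```text
clock: 4.0
position: [557.6, -57.9, 158.6]
ee_rot: [-0.675, 0.738, -0.003, 0.01]
contact_force: [-0.4, -0.3, 1.6]
gripper_width: 85.4
```

```bash
python3 -c "
from h import *
s=st();print(R.from_quat(s['ee_rot']).as_matrix().round(3))
T=arm.camera_info('wrist')['world_from_camera']
snap('wrist','w2.png')
for t in ['button_tip','leg_mouth','collar_face','collar_mid']:
  for r in arm.place_of('wrist',t): print(t,round(r['confidence'],2),w('wrist',r['centre']).round(1))
plan([557.6,-63.5,80],5,0)"
```

```text
{'clock': 4.0, 'joints': [0.182, 0.332, -0.266, -0.008, -0.953, -0.267], 'position': [557.634, -57.921, 158.556], 'ee_rot': [-0.675, 0.738, -0.003, 0.01], 'contact_force': [-0.365, -0.25, 1.587], 'wrist_torque': [-0.041, 0.028, -0.048], 'gripper_width': 85.446}
[[-0.089 -0.996  0.019]
 [-0.996  0.089  0.01 ]
 [-0.011 -0.018 -1.   ]]
button_tip 0.39 [575.5 -69.1  99.5]
leg_mouth 0.91 [ 553.3 -145.6   97.5]
leg_mouth 0.71 [ 550.1 -163.3   97.7]
collar_face 0.84 [ 550.  -166.2   99.9]
collar_mid 0.87 [ 551.7 -180.    94.6]
[0.0012, 0.0003, 0.0158] 0.0
[0.0012, 0.0003, 0.0158] 0.0
[0.0012, 0.0003, 0.0158] 0.0
[0.0012, 0.0003, 0.0158] 0.0
[0.0012, 0.0003, 0.0158] 0.0
```

View pics/w2.png

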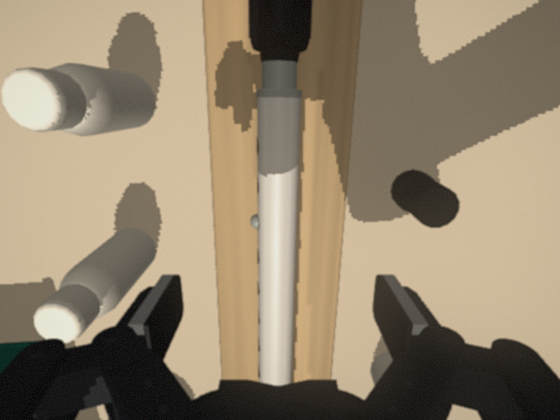

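Run:
```python
from h import *
im=cv2.imread('pics/w2.png');ci=arm.camera_info('wrist');K=np.array(ci['camera_matrix']);T=np.array(ci['world_from_camera'])
def atz(c,r,z=100):
    d=T[:3,:3]@np.linalg.inv(K)@[c,r,1];return (T[:3,3]+d*(z-T[2,3])/d[2])
print(K.round(1))
g=cv2.cvtColor(im,cv2.COLOR_BGR2HSV)
P=[]
for r in range(190,380,12):
    b=g[r,235:320,1]<60; x=235+np.nonzero(b)[0]
    q=atz((x.min()+x.max())/2,r); P.append(q); print(r,x.min(),x.max(),q.round(1))
P=np.array(P);print(np.polyfit(P[:,1],P[:,0],1)); print('btn',atz(256,221),'mouth',atz(279,90,105),'tcp px')
p=np.linalg.inv(T)@np.r_[arm.read_state()['position'],1]; u=K@p[:3]; print(u[:2]/u[2])
```

```text
[[331.    0.  277.7]
 [  0.  331.  212.6]
 [  0.    0.    1. ]]
190 258 297 [556.7 -86.9 100. ]
202 258 296 [557.8 -79.2 100. ]
214 257 296 [558.8 -71.3 100. ]
226 253 295 [561.1 -63.3 100. ]
238 258 295 [560.3 -54.9 100. ]
250 258 295 [561.1 -46.3 100. ]
262 258 294 [562.2 -37.6 100. ]
274 259 294 [562.7 -28.6 100. ]
286 259 293 [563.9 -19.4 100. ]
298 259 293 [564.8 -10.  100. ]
310 259 293 [ 5.657e+02 -2.000e-01  1.000e+02]
322 259 292 [567.    9.7 100. ]
334 259 292 [567.9  20.  100. ]
346 259 292 [568.9  30.6 100. ]
358 259 291 [570.3  41.4 100. ]
370 259 291 [571.3  52.6 100. ]
[1.00100075e-01 5.65930562e+02]
btn [572.30522596 -67.68441529 100.        ] mouth [ 550.59209956 -144.5010372   105.        ] tcp px
[277.95098025 279.47274327]
```

```bash
python3 -c "
from h import *
plan([559.3,-65.5,80],4,0.6)"
```

```text
[0.002, -0.0001, 0.0197] 0.15
[0.002, -0.0001, 0.0197] 0.15
[0.002, -0.0001, 0.0197] 0.15
[0.002, -0.0001, 0.0197] 0.15
```

arm_command:
  commands: [0.002,0,0.0197,0.15,0.002,0,0.0197,0.15,0.002,0,0.0197,0.15,0.002,0,0.0197,0.15,0,0,0,0]

```text
clock: 4.75
position: [563.0, -64.4, 83.6]
ee_rot: [-0.671, 0.741, -0.007, 0.016]
contact_force: [-0.3, -0.2, 0.6]
gripper_width: 85.3
```

```bash
python3 -c "
from h import *
s=st();print(R.from_quat(s['ee_rot']).as_matrix().round(3))
snap('wrist','w3.png');snap('scene','s3.png')
plan([559.3,-65.5,80],1,0)"
```

```text
{'clock': 4.75, 'joints': [0.169, 0.423, -0.346, -0.009, -0.767, -0.261], 'position': [563.023, -64.429, 83.646], 'ee_rot': [-0.671, 0.741, -0.007, 0.016], 'contact_force': [-0.279, -0.242, 0.62], 'wrist_torque': [-0.013, 0.151, 0.003], 'gripper_width': 85.279}
[[-0.099 -0.995  0.033]
 [-0.995  0.099  0.012]
 [-0.015 -0.031 -0.999]]
[0.0019, 0.0059, 0.0061] 0.0
```

View pics/w3.png

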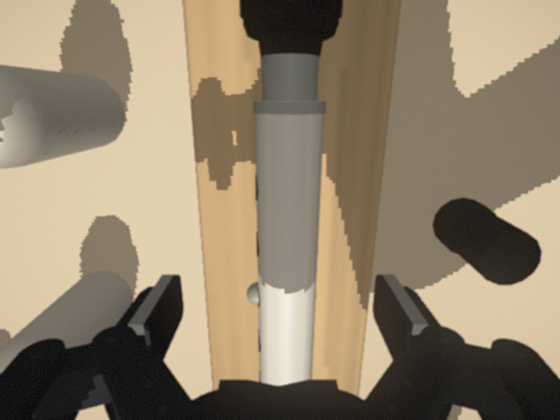

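View pics/s3.png

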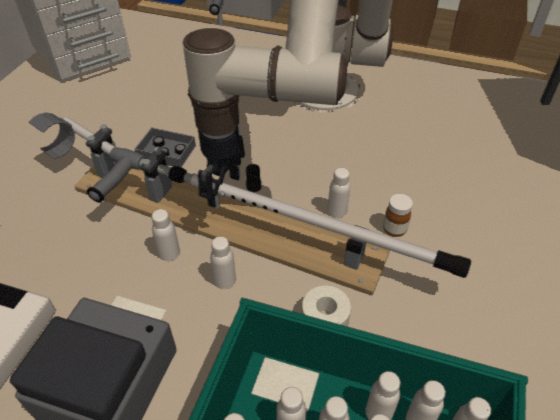

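arm_command:
  commands: [0.001,0.0033,0.003,0,0,0,0,0,0,0,0,0,0,0,0,0,0,0,0,0]
  jaw: 0.47

```text
clock: 5.35
position: [564.3, -64.4, 87.8]
ee_rot: [-0.672, 0.74, -0.011, 0.022]
contact_force: [0.9, 0.2, -0.4]
gripper_width: 40.2
```

```bash
python3 -c "
from h import *
s=st();print(R.from_quat(s['ee_rot']).as_matrix().round(3))
snap('wrist','w4.png')"
```

```text
{'clock': 5.35, 'joints': [0.169, 0.414, -0.35, -0.007, -0.758, -0.261], 'position': [564.333, -64.362, 87.821], 'ee_rot': [-0.672, 0.74, -0.011, 0.022], 'contact_force': [0.883, 0.209, -0.383], 'wrist_torque': [-0.004, 0.088, 0.0], 'gripper_width': 40.178}
[[-0.096 -0.994  0.047]
 [-0.995  0.097  0.013]
 [-0.017 -0.046 -0.999]]
```

View pics/w4.png

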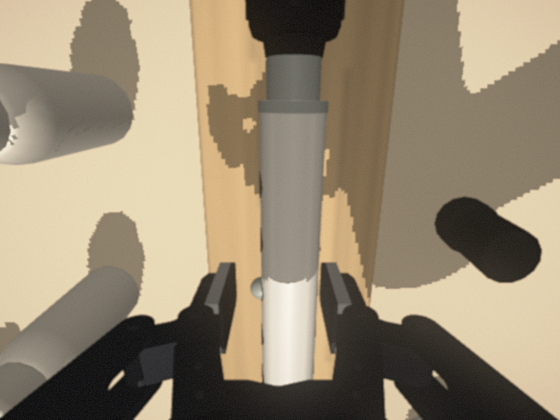

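```bash
python3 -c "
from h import *
s=st()
for i in range(3):
  snap('wrist'); s=arm.read_state(); print(np.round(s['position'],2),np.round(s['joints'],4),np.round(s['joint_vel'],4),np.round(s['joint_efforts'],2),s['contact_force'].round(2) if hasattr(s['contact_force'],'round') else s['contact_force'])
"
```

```text
{'clock': 5.4, 'joints': [0.169, 0.414, -0.35, -0.007, -0.758, -0.261], 'position': [564.338, -64.352, 87.806], 'ee_rot': [-0.672, 0.74, -0.011, 0.022], 'contact_force': [-0.372, 0.347, 0.436], 'wrist_torque': [-0.004, 0.107, -0.009], 'gripper_width': 40.234}
[564.21 -64.37  87.6 ] [ 0.1691  0.4143 -0.3503 -0.0068 -0.7582 -0.2613] [-0.0001  0.0031 -0.0039  0.0005 -0.0008 -0.0011] [  0.   -36.62  14.73   3.25   0.09  -0.  ] [ 0.86 -0.33  0.98]
[564.14 -64.38  87.47] [ 0.1691  0.4144 -0.3504 -0.0068 -0.7582 -0.2613] [ 0.0003  0.0022 -0.0038  0.0004 -0.0007 -0.001 ] [ 1.000e-02 -3.665e+01  1.475e+01  3.260e+00  1.000e-01 -0.000e+00] [-0.53  1.23 -0.15]
[564.1  -64.36  87.39] [ 0.1691  0.4145 -0.3505 -0.0068 -0.7582 -0.2613] [-0.0007  0.0018 -0.001  -0.0007 -0.      0.0019] [ 1.000e-02 -3.664e+01  1.474e+01  3.250e+00  1.000e-01 -0.000e+00] [ 0.67 -0.19  0.03]
```

arm_command:
  commands: [0,0.0013,0.0023,0,0,0.0013,0.0023,0,0,0.0013,0.0023,0,0,0,0,0,0,0,0,0]

```text
clock: 6.05
position: [559.8, -63.9, 79.0]
ee_rot: [-0.672, 0.74, -0.01, 0.021]
contact_force: [-0.9, -0.7, 0.1]
gripper_width: 40.2
```

```bash
python3 -c "
from h import *
s=st();print(R.from_quat(s['ee_rot']).as_matrix().round(3)[:,2])
for i in range(2):
  snap('wrist'); s=arm.read_state(); print(np.round(s['position'],2),np.round(s['joints'],4),np.round(s['joint_vel'],4),np.round(s['joint_efforts'],2))
"
```

```text
{'clock': 6.05, 'joints': [0.171, 0.42, -0.368, -0.007, -0.736, -0.263], 'position': [559.753, -63.943, 79.049], 'ee_rot': [-0.672, 0.74, -0.01, 0.021], 'contact_force': [-0.859, -0.677, 0.122], 'wrist_torque': [-0.057, 0.065, -0.036], 'gripper_width': 40.166}
[ 0.045  0.012 -0.999]
[559.69 -63.93  79.03] [ 0.1713  0.4201 -0.3684 -0.0071 -0.7363 -0.2634] [-0.0013 -0.0011  0.0027 -0.0001 -0.001   0.0014] [ 2.000e-02 -3.659e+01  1.447e+01  3.210e+00  1.100e-01 -0.000e+00]
[559.8  -63.91  79.14] [ 0.1713  0.42   -0.3683 -0.0071 -0.7363 -0.2635] [-0.0023 -0.002   0.0034  0.0005 -0.0002 -0.0006] [  0.   -36.44  14.34   3.17   0.09  -0.  ]
```

arm_command:
  commands: [0,0,0,0,0,0,0,0,0,0,0,0,0,0,0,0,0,0,0,0]
  jaw: 0.35

```text
clock: 6.65
position: [562.1, -63.9, 80.0]
ee_rot: [-0.672, 0.74, -0.012, 0.023]
contact_force: [1.2, 0.3, 0.1]
gripper_width: 30.0
```

```bash
python3 -c "
from h import *
snap('wrist','w5.png')
s=st();print(R.from_quat(s['ee_rot']).as_matrix().round(3)[:,2])"
```

```text
{'clock': 6.7, 'joints': [0.171, 0.42, -0.366, -0.006, -0.734, -0.263], 'position': [562.1, -63.876, 80.061], 'ee_rot': [-0.672, 0.74, -0.012, 0.023], 'contact_force': [0.484, 0.999, 0.27], 'wrist_torque': [-0.112, -0.187, -0.084], 'gripper_width': 29.982}
[ 0.05   0.013 -0.999]
```

View pics/w5.png

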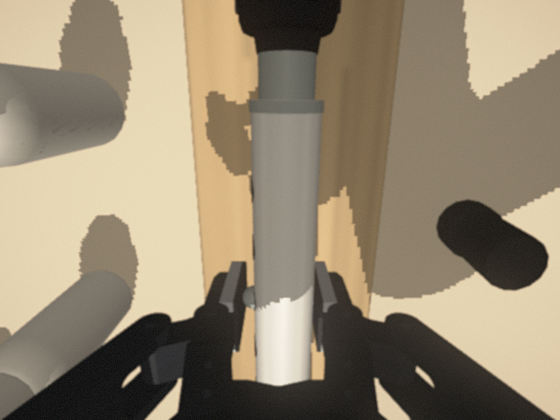

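arm_command:
  commands: [0,0,0,0,0,0,0,0,0,0,0,0,0,0,0,0,0,0,0,0]
  jaw: 0

```text
clock: 7.2
position: [559.8, -63.8, 80.2]
ee_rot: [-0.671, 0.741, -0.01, 0.021]
contact_force: [1.0, -0.5, 0.9]
gripper_width: 23.5
```

```bash
python3 -c "
from h import *
snap('wrist','w6.png')
s=st();print(R.from_quat(s['ee_rot']).as_matrix().round(3))"
```

```text
{'clock': 7.25, 'joints': [0.171, 0.419, -0.367, -0.007, -0.739, -0.265], 'position': [559.835, -63.811, 80.158], 'ee_rot': [-0.671, 0.741, -0.01, 0.021], 'contact_force': [0.585, 0.521, 0.183], 'wrist_torque': [0.02, 0.049, -0.133], 'gripper_width': 23.818}
[[-0.098 -0.994  0.045]
 [-0.995  0.099  0.013]
 [-0.017 -0.043 -0.999]]
```

View pics/w6.png

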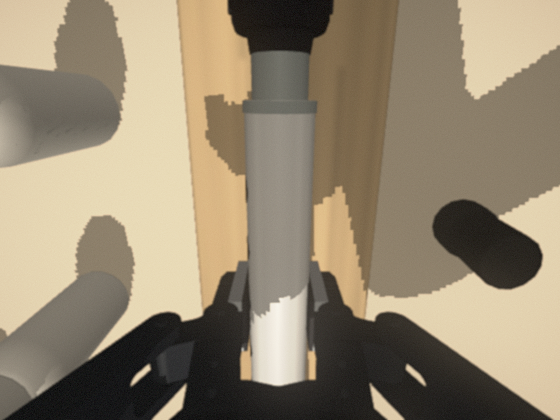

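arm_command:
  commands: [-0.001,0,0,0,-0.001,0,0,0,-0.001,0,0,0,-0.001,0,0,0,-0.001,0,0,0]

```text
clock: 7.75
position: [559.8, -63.9, 80.2]
ee_rot: [-0.671, 0.741, -0.012, 0.018]
contact_force: [1.5, -4.7, -0.6]
gripper_width: 23.2
```

arm_command:
  commands: [-0.003,0,0,0,-0.003,0,0,0,-0.003,0,0,0,-0.003,0,0,0,-0.003,0,0,0]

```text
clock: 8.25
position: [559.9, -61.3, 80.2]
ee_rot: [-0.67, 0.742, -0.016, 0.011]
contact_force: [2.4, -15.5, -1.2]
gripper_width: 23.7
```

arm_command:
  commands: [-0.003,0,0,0,-0.003,0,0,0,-0.003,0,0,0,-0.003,0,0,0,-0.003,0,0,0]

```text
clock: 8.75
position: [559.9, -61.5, 80.2]
ee_rot: [-0.67, 0.742, -0.02, 0.003]
contact_force: [1.8, -14.8, -0.7]
gripper_width: 23.6
```

```bash
python3 -c "
from h import *
snap('wrist','w7.png')
s=st();print(R.from_quat(s['ee_rot']).as_matrix().round(3))"
```

```text
{'clock': 8.8, 'joints': [0.195, 0.422, -0.381, 0.047, -0.743, -0.332], 'position': [559.886, -61.484, 80.196], 'ee_rot': [-0.67, 0.742, -0.02, 0.003], 'contact_force': [1.836, -14.387, -1.155], 'wrist_torque': [-3.53, -0.733, -0.077], 'gripper_width': 23.771}
[[-0.103 -0.994  0.031]
 [-0.994  0.102 -0.026]
 [ 0.023 -0.034 -0.999]]
```

View pics/w7.png

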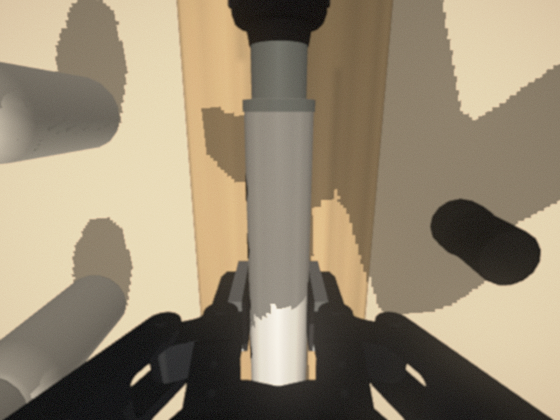

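arm_command:
  commands: [-0.004,0,0,0,-0.004,0,0,0,-0.004,0,0,0,-0.004,0,0,0,-0.004,0,0,0]

```text
clock: 9.3
position: [560.1, -57.7, 80.3]
ee_rot: [-0.668, 0.744, -0.024, -0.005]
contact_force: [1.8, -12.1, -0.3]
gripper_width: 23.7
```

arm_command:
  commands: [-0.003,0,0,0,-0.003,0,0,0,-0.003,0,0,0,-0.003,0,0,0,-0.003,0,0,0]

```text
clock: 9.8
position: [560.4, -54.2, 80.2]
ee_rot: [-0.667, 0.745, -0.027, -0.011]
contact_force: [1.6, -11.9, -0.5]
gripper_width: 23.8
```

```bash
python3 -c "
from h import *
s=st();print(R.from_quat(s['ee_rot']).as_matrix().round(3))"
```

```text
{'clock': 9.8, 'joints': [0.223, 0.426, -0.39, 0.087, -0.75, -0.396], 'position': [560.449, -54.194, 80.244], 'ee_rot': [-0.667, 0.745, -0.027, -0.011], 'contact_force': [1.587, -11.929, -0.459], 'wrist_torque': [-2.713, -0.477, 0.013], 'gripper_width': 23.754}
[[-0.11  -0.994  0.02 ]
 [-0.992  0.109 -0.056]
 [ 0.054 -0.026 -0.998]]
```

arm_command:
  commands: [-0.003,0,-0.0002,0,-0.003,0,-0.0002,0,-0.003,0,-0.0002,0,-0.003,0,-0.0002,0,-0.003,0,-0.0002,0]

```text
clock: 10.3
position: [560.8, -50.1, 80.3]
ee_rot: [-0.667, 0.744, -0.03, -0.017]
contact_force: [2.6, -12.6, -1.0]
gripper_width: 23.5
```

arm_command:
  commands: [-0.003,0,-0.0002,0,-0.003,0,-0.0002,0,-0.003,0,-0.0002,0,-0.003,0,-0.0002,0,-0.003,0,-0.0002,0]

```text
clock: 10.8
position: [561.2, -45.8, 80.3]
ee_rot: [-0.666, 0.745, -0.033, -0.023]
contact_force: [2.2, -8.7, 0.1]
gripper_width: 23.5
```

```bash
python3 -c "
from h import *
snap('wrist','w8.png');snap('scene','s8.png')
s=st();print(R.from_quat(s['ee_rot']).as_matrix().round(3))
im=cv2.imread('pics/s8.png')
cv2.imwrite('pics/z8.png',cv2.resize(im[150:260,150:350],None,fx=4,fy=4,interpolation=cv2.INTER_CUBIC))"
```

```text
{'clock': 10.9, 'joints': [0.249, 0.43, -0.393, 0.115, -0.761, -0.444], 'position': [561.243, -45.287, 80.325], 'ee_rot': [-0.666, 0.745, -0.033, -0.023], 'contact_force': [2.096, -6.522, -0.601], 'wrist_torque': [-1.3, -0.411, 0.14], 'gripper_width': 23.431}
[[-0.111 -0.994  0.009]
 [-0.991  0.11  -0.079]
 [ 0.078 -0.018 -0.997]]
```

View pics/w8.png

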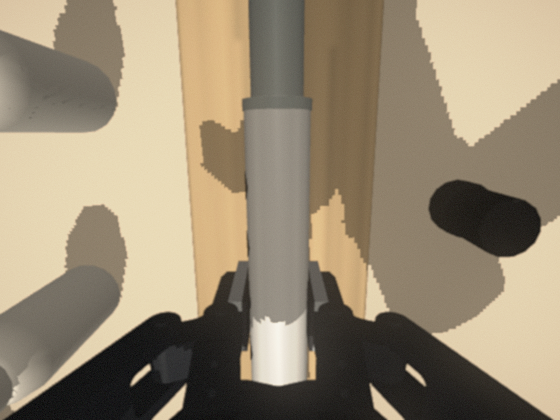

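View pics/z8.png

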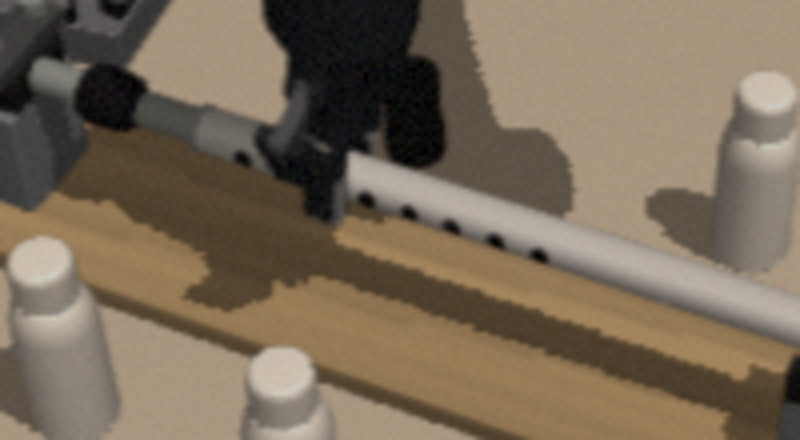

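arm_command:
  commands: [-0.003,0,-0.0002,0,-0.003,0,-0.0002,0,-0.003,0,-0.0002,0,-0.003,0,-0.0002,0,-0.0025,0,-0.0002,0]

```text
clock: 11.4
position: [561.6, -40.1, 80.4]
ee_rot: [-0.666, 0.745, -0.035, -0.028]
contact_force: [3.1, -12.8, -1.4]
gripper_width: 23.5
```

arm_command:
  commands: [-0.0025,0,-0.0002,0,-0.0025,0,-0.0002,0,-0.0025,0,-0.0002,0,-0.0025,0,-0.0002,0,-0.0025,0,-0.0002,0]

```text
clock: 11.9
position: [561.5, -40.3, 80.4]
ee_rot: [-0.666, 0.744, -0.038, -0.036]
contact_force: [2.8, -11.9, -0.5]
gripper_width: 23.6
```

```bash
python3 -c "
from h import *
snap('wrist','w9.png');snap('scene','s9.png')
s=st();print(R.from_quat(s['ee_rot']).as_matrix().round(3))
im=cv2.imread('pics/s9.png')
cv2.imwrite('pics/z9.png',cv2.resize(im[150:260,150:350],None,fx=4,fy=4,interpolation=cv2.INTER_CUBIC))"
```

```text
{'clock': 12.0, 'joints': [0.269, 0.436, -0.395, 0.143, -0.775, -0.484], 'position': [561.545, -40.266, 80.452], 'ee_rot': [-0.666, 0.744, -0.038, -0.036], 'contact_force': [2.496, -12.099, -0.692], 'wrist_torque': [-2.752, -0.821, 0.262], 'gripper_width': 23.311}
[[-0.111 -0.994 -0.002]
 [-0.988  0.111 -0.104]
 [ 0.104 -0.009 -0.995]]
```

View pics/w9.png

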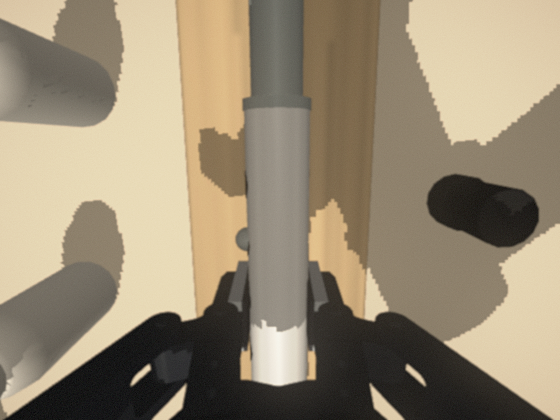

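View pics/z9.png

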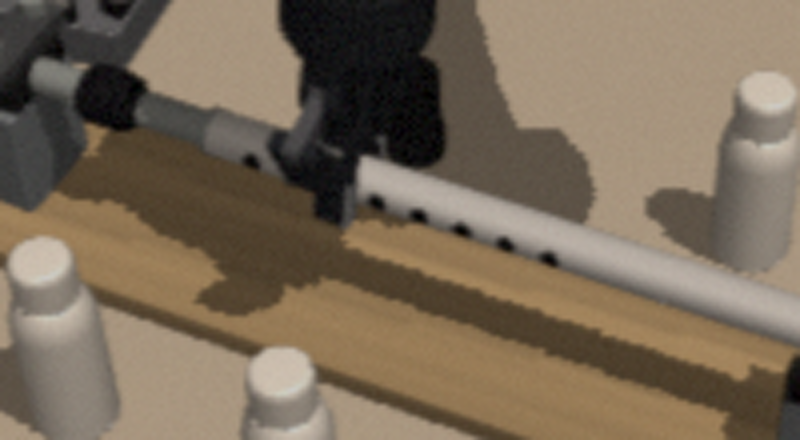

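arm_command:
  commands: [0.001,0,0,0,0,0,0,0,0,0,0,0,0,0,0,0,0,0,0,0]
  jaw: 1

```text
clock: 12.5
position: [560.5, -41.5, 80.0]
ee_rot: [-0.666, 0.744, -0.037, -0.036]
contact_force: [-1.1, 0.5, 0.3]
gripper_width: 85.6
```

```bash
python3 -c "
from h import *
snap('wrist','w10.png')
s=st();print(R.from_quat(s['ee_rot']).as_matrix().round(3))
for t in ['button_tip','leg_mouth','collar_face','collar_mid']:
  for r in arm.place_of('wrist',t): print(t,round(r['confidence'],2),w('wrist',r['centre']).round(1))
plan([547.5-2,-181,81],8)"
```

```text
{'clock': 12.55, 'joints': [0.267, 0.436, -0.397, 0.142, -0.775, -0.482], 'position': [560.502, -41.475, 80.007], 'ee_rot': [-0.666, 0.744, -0.037, -0.036], 'contact_force': [-0.335, -0.406, 0.267], 'wrist_torque': [0.264, -0.001, -0.027], 'gripper_width': 85.366}
[[-0.111 -0.994 -0.004]
 [-0.988  0.111 -0.104]
 [ 0.104 -0.008 -0.995]]
button_tip 0.51 [580.  -68.4 100.2]
leg_mouth 0.85 [ 555.5 -122.8   97.5]
collar_face 0.67 [ 553.4 -119.2   96.8]
[0.0174, -0.0001, 0.0017] 0.0
[0.0174, -0.0001, 0.0017] 0.0
[0.0174, -0.0001, 0.0017] 0.0
[0.0174, -0.0001, 0.0017] 0.0
[0.0174, -0.0001, 0.0017] 0.0
[0.0174, -0.0001, 0.0017] 0.0
[0.0174, -0.0001, 0.0017] 0.0
[0.0174, -0.0001, 0.0017] 0.0
```

View pics/w10.png

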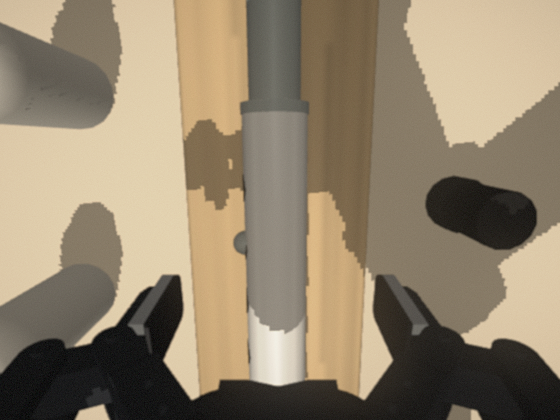

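arm_command:
  commands: [0.0174,0,0.0017,0,0.0174,0,0.0017,0,0.0174,0,0.0017,0,0.0174,0,0.0017,0,0,0,0,0]

```text
clock: 13.25
position: [552.6, -114.3, 80.5]
ee_rot: [-0.666, 0.744, -0.038, -0.036]
contact_force: [0.4, 0.8, 0.4]
gripper_width: 85.5
```

```bash
python3 -c "
from h import *
snap('wrist','w11.png')
s=st();print(R.from_quat(s['ee_rot']).as_matrix().round(3))
for t in ['collar_face','collar_mid']:
  for r in arm.place_of('wrist',t): print(t,round(r['confidence'],2),w('wrist',r['centre']).round(1))
plan([547.5,-181.5,81],4)"
```

```text
{'clock': 13.3, 'joints': [0.138, 0.432, -0.403, 0.15, -0.758, -0.358], 'position': [552.848, -113.673, 80.587], 'ee_rot': [-0.666, 0.744, -0.038, -0.036], 'contact_force': [0.971, 0.054, 0.085], 'wrist_torque': [0.163, 0.037, 0.01], 'gripper_width': 85.568}
[[-0.109 -0.994 -0.003]
 [-0.989  0.109 -0.104]
 [ 0.104 -0.008 -0.995]]
collar_face 0.72 [ 550.3 -162.5  100.5]
collar_mid 0.97 [ 554.6 -175.3   95.3]
[0.0172, -0.0004, 0.0017] 0.0
[0.0172, -0.0004, 0.0017] 0.0
[0.0172, -0.0004, 0.0017] 0.0
[0.0172, -0.0004, 0.0017] 0.0
```

View pics/w11.png

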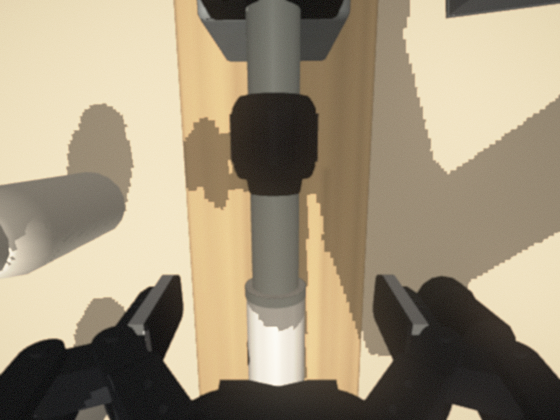

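Run:
```python
from h import *
ci=arm.camera_info('wrist');K=np.array(ci['camera_matrix']);T=np.array(ci['world_from_camera'])
def atz(c,r,z=100):
    d=T[:3,:3]@np.linalg.inv(K)@[c,r,1];return (T[:3,3]+d*(z-T[2,3])/d[2]).round(1)
for z in (100,115): print(z,'back',atz(274,93,z),'front',atz(274,193,z),'mouth',atz(276,290,z))
print(atz(231,140),atz(317,140))
```

```text
100 back [ 545.8 -194.   100. ] front [ 549.9 -156.9  100. ] mouth [ 553.6 -116.   100. ]
115 back [ 545.7 -191.9  115. ] front [ 549.4 -159.1  115. ] mouth [ 552.6 -123.   115. ]
[ 563.9 -178.9  100. ] [ 531.4 -175.4  100. ]
```

arm_command:
  commands: [0.0172,-0.0004,0.0017,0,0.0172,-0.0004,0.0017,0,0.0172,-0.0002,0.0017,0,0.0155,0,0.0015,0,0,0,0,0]

```text
clock: 13.9
position: [548.6, -178.8, 81.3]
ee_rot: [-0.669, 0.741, -0.038, -0.035]
contact_force: [0.0, -1.0, 0.5]
gripper_width: 85.5
```

```bash
python3 -c "
from h import *
snap('wrist','w12.png')
s=st();print(R.from_quat(s['ee_rot']).as_matrix().round(3))
plan([547.7,-179.5,81],1)"
```

```text
{'clock': 13.95, 'joints': [0.019, 0.443, -0.383, 0.152, -0.753, -0.232], 'position': [548.828, -178.263, 81.368], 'ee_rot': [-0.67, 0.741, -0.039, -0.035], 'contact_force': [0.649, -0.252, -1.54], 'wrist_torque': [0.22, 0.03, -0.006], 'gripper_width': 85.529}
[[-0.101 -0.995 -0.   ]
 [-0.99   0.1   -0.104]
 [ 0.103 -0.01  -0.995]]
[0.0013, 0.001, 0.0005] 0.0
```

View pics/w12.png

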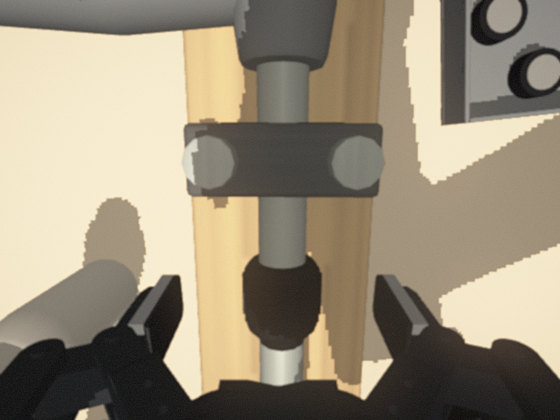

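arm_command:
  commands: [0.0007,0.001,0.0003,0,0,0,0,0,0,0,0,0,0,0,0,0,0,0,0,0]
  jaw: 0.42

```text
clock: 14.45
position: [548.3, -176.9, 81.2]
ee_rot: [-0.671, 0.74, -0.039, -0.035]
contact_force: [1.1, -1.0, -0.3]
gripper_width: 36.0
```

arm_command:
  commands: [0,0,0,0,0,0,0,0,0,0,0,0,0,0,0,0,0,0,0,0]
  jaw: 0

```text
clock: 14.95
position: [547.3, -176.8, 81.5]
ee_rot: [-0.67, 0.74, -0.038, -0.036]
contact_force: [-0.5, 1.1, 0.9]
gripper_width: 29.9
```

```bash
python3 -c "
from h import *
snap('wrist','w13.png')
s=st();print(R.from_quat(s['ee_rot']).as_matrix().round(3))"
```

```text
{'clock': 15.0, 'joints': [0.022, 0.441, -0.386, 0.152, -0.754, -0.233], 'position': [547.29, -176.767, 81.526], 'ee_rot': [-0.67, 0.74, -0.038, -0.036], 'contact_force': [-1.217, 1.158, 0.876], 'wrist_torque': [0.233, 0.211, -0.16], 'gripper_width': 29.931}
[[-0.099 -0.995 -0.002]
 [-0.99   0.098 -0.104]
 [ 0.104 -0.008 -0.995]]
```

View pics/w13.png

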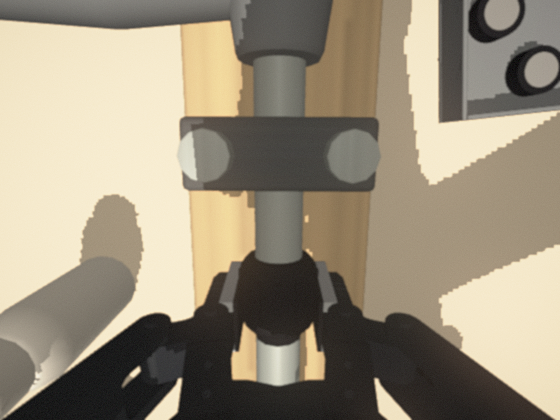

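arm_command:
  commands: [-0.004,0,-0.0004,0,-0.004,0,-0.0004,0,-0.004,0,-0.0004,0,-0.004,0,-0.0004,0,-0.004,0,-0.0004,0]

```text
clock: 15.5
position: [548.5, -163.9, 81.5]
ee_rot: [-0.67, 0.741, -0.04, -0.04]
contact_force: [0.1, -7.6, -0.6]
gripper_width: 30.0
```

```bash
python3 -c "
from h import *
s=st();print(R.from_quat(s['ee_rot']).as_matrix().round(3))"
```

```text
{'clock': 15.5, 'joints': [0.05, 0.439, -0.395, 0.165, -0.756, -0.272], 'position': [548.536, -163.892, 81.537], 'ee_rot': [-0.67, 0.741, -0.04, -0.04], 'contact_force': [0.141, -7.627, -0.579], 'wrist_torque': [-2.002, -0.047, -0.073], 'gripper_width': 29.977}
[[-0.1   -0.995 -0.006]
 [-0.989  0.1   -0.113]
 [ 0.113 -0.006 -0.994]]
```

Moved 13 mm at 7.6 N, as expected for plain sliding.

arm_command:
  commands: [-0.004,0,-0.0004,0,-0.004,0,-0.0004,0,-0.004,0,-0.0004,0,-0.004,0,-0.0004,0,-0.004,0,-0.0004,0]

```text
clock: 16.0
position: [549.8, -151.6, 81.6]
ee_rot: [-0.669, 0.741, -0.042, -0.045]
contact_force: [0.7, -8.9, -0.7]
gripper_width: 30.3
```

```bash
python3 -c "
from h import *
snap('scene','s14.png');snap('wrist','w14.png')
s=st();print(R.from_quat(s['ee_rot']).as_matrix().round(3))
im=cv2.imread('pics/s14.png')
cv2.imwrite('pics/z14.png',cv2.resize(im[150:260,150:350],None,fx=4,fy=4,interpolation=cv2.INTER_CUBIC))"
```

```text
{'clock': 16.1, 'joints': [0.077, 0.438, -0.402, 0.176, -0.758, -0.309], 'position': [549.796, -151.252, 81.539], 'ee_rot': [-0.669, 0.741, -0.042, -0.044], 'contact_force': [1.007, -5.853, -0.391], 'wrist_torque': [-1.422, -0.024, -0.038], 'gripper_width': 29.909}
[[-0.101 -0.995 -0.009]
 [-0.987  0.101 -0.122]
 [ 0.122 -0.003 -0.993]]
```

View pics/z14.png

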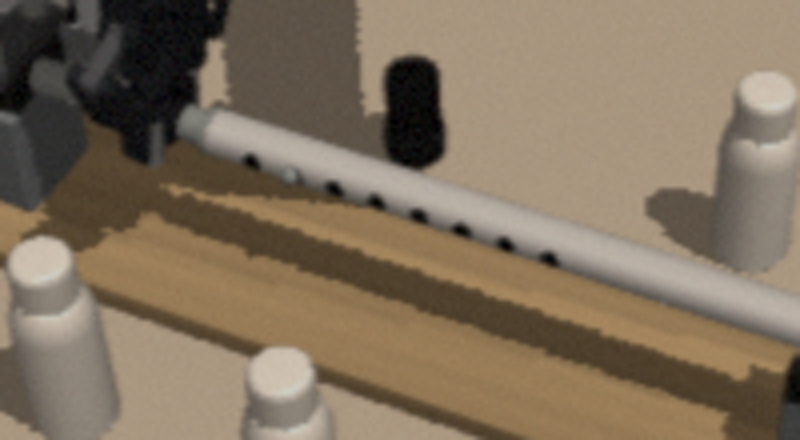

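View pics/w14.png

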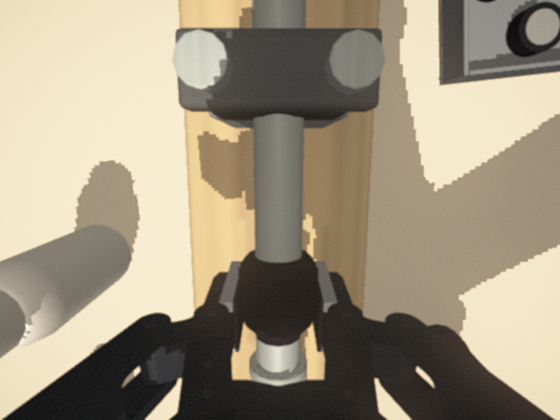

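arm_command:
  commands: [-0.003,0,-0.0004,0,-0.003,0,-0.0004,0,-0.003,0,-0.0004,0,-0.003,0,-0.0004,0,-0.003,0,-0.0004,0]

```text
clock: 16.6
position: [550.5, -143.7, 81.6]
ee_rot: [-0.668, 0.741, -0.044, -0.048]
contact_force: [-0.2, -8.9, -0.6]
gripper_width: 29.7
```

arm_command:
  commands: [-0.003,0,-0.0004,0,-0.003,0,-0.0004,0,-0.0025,0,-0.0003,0,-0.0025,0,-0.0003,0,-0.0025,0,-0.0003,0]

```text
clock: 17.1
position: [551.1, -137.6, 81.6]
ee_rot: [-0.668, 0.741, -0.046, -0.052]
contact_force: [1.0, -8.1, -0.6]
gripper_width: 29.9
```

```bash
python3 -c "
from h import *
snap('scene','s15.png');snap('wrist','w15.png')
s=st();print(R.from_quat(s['ee_rot']).as_matrix().round(3))
im=cv2.imread('pics/s15.png')
cv2.imwrite('pics/z15.png',cv2.resize(im[150:260,150:350],None,fx=4,fy=4,interpolation=cv2.INTER_CUBIC))"
```

```text
{'clock': 17.2, 'joints': [0.11, 0.438, -0.41, 0.197, -0.764, -0.359], 'position': [551.137, -137.404, 81.592], 'ee_rot': [-0.668, 0.741, -0.046, -0.052], 'contact_force': [0.279, -7.256, -1.706], 'wrist_torque': [-1.536, -0.185, 0.091], 'gripper_width': 30.251}
[[-0.103 -0.995 -0.016]
 [-0.985  0.104 -0.138]
 [ 0.139  0.002 -0.99 ]]
```

View pics/z15.png

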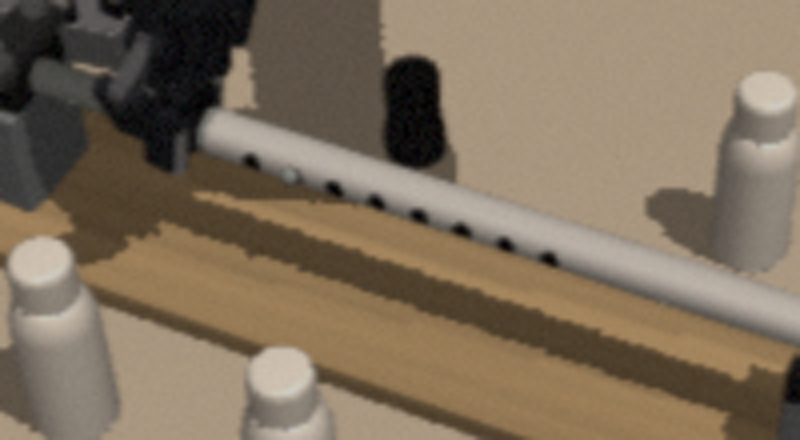

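View pics/w15.png

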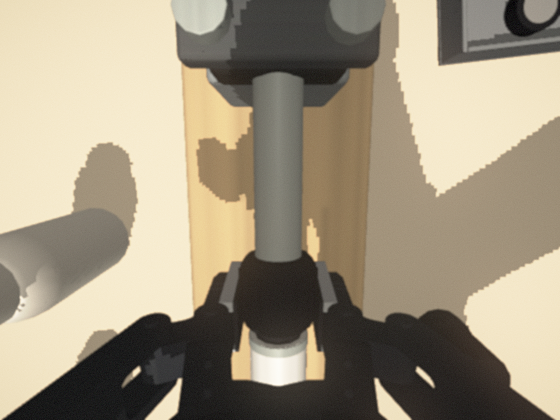

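arm_command:
  commands: [-0.0025,0,-0.0003,0,-0.0025,0,-0.0003,0,-0.0025,0,-0.0003,0,-0.0025,0,-0.0003,0,-0.0025,0,-0.0003,0]

```text
clock: 17.7
position: [551.5, -133.4, 81.6]
ee_rot: [-0.667, 0.741, -0.048, -0.057]
contact_force: [0.4, -11.3, -0.6]
gripper_width: 30.1
```

arm_command:
  commands: [-0.003,0,-0.0004,0,-0.003,0,-0.0004,0,-0.003,0,-0.0004,0,-0.003,0,-0.0004,0,-0.003,0,-0.0004,0]

```text
clock: 18.2
position: [551.5, -132.1, 81.6]
ee_rot: [-0.666, 0.741, -0.051, -0.064]
contact_force: [1.1, -15.9, -1.4]
gripper_width: 30.3
```

arm_command:
  commands: [-0.0035,0,-0.0005,0,-0.0035,0,-0.0005,0,-0.0035,0,-0.0005,0,-0.0035,0,-0.0005,0,-0.0035,0,-0.0005,0]

```text
clock: 18.7
position: [551.4, -131.9, 81.8]
ee_rot: [-0.664, 0.742, -0.055, -0.074]
contact_force: [2.7, -17.6, -1.8]
gripper_width: 30.0
```

```bash
python3 -c "
from h import *
snap('scene','s16.png');snap('wrist','w16.png')
s=st();print(R.from_quat(s['ee_rot']).as_matrix().round(3))
im=cv2.imread('pics/s16.png')
cv2.imwrite('pics/z16.png',cv2.resize(im[160:220,170:270],None,fx=8,fy=8,interpolation=cv2.INTER_CUBIC))
im=cv2.imread('pics/w16.png')
cv2.imwrite('pics/y16.png',cv2.resize(im[230:400,200:360],None,fx=3.5,fy=3.5,interpolation=cv2.INTER_CUBIC))"
```

```text
{'clock': 18.8, 'joints': [0.138, 0.445, -0.422, 0.249, -0.782, -0.433], 'position': [551.377, -131.846, 81.778], 'ee_rot': [-0.664, 0.742, -0.055, -0.074], 'contact_force': [3.529, -18.212, -1.861], 'wrist_torque': [-4.05, -0.857, 0.317], 'gripper_width': 29.83}
[[-0.107 -0.994 -0.037]
 [-0.977  0.112 -0.18 ]
 [ 0.183  0.017 -0.983]]
```

View pics/z16.png

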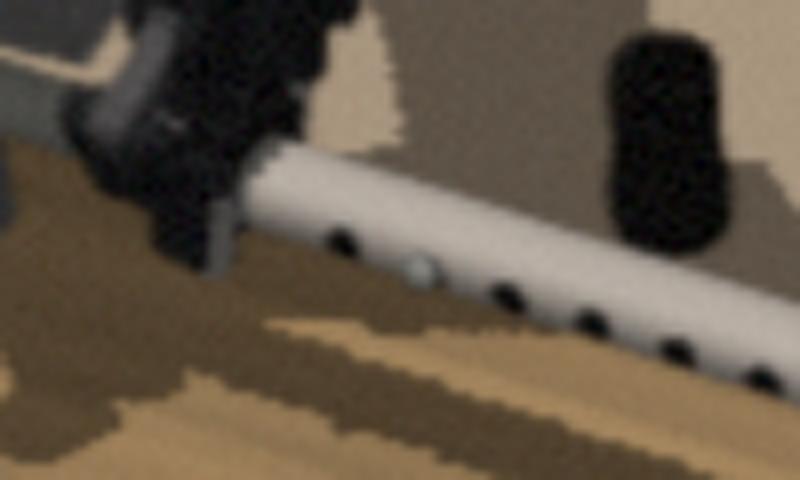

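View pics/y16.png

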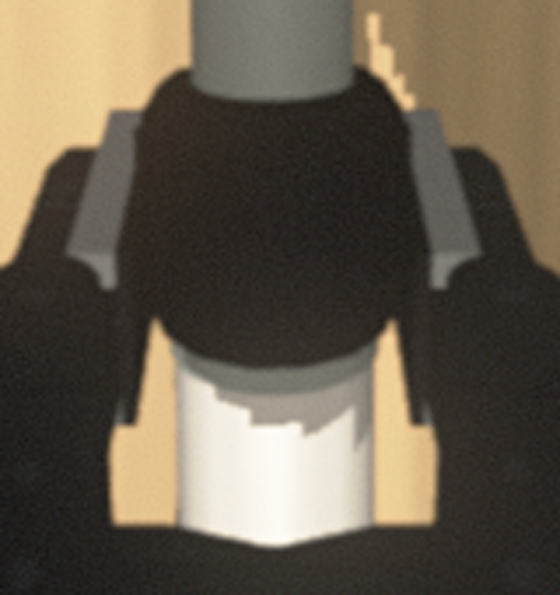

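arm_command:
  commands: [-0.0035,0,-0.0006,0,-0.0035,0,-0.0006,0,-0.0035,0,-0.0006,0,-0.0035,0,-0.0006,0,-0.0035,0,-0.0006,0]

```text
clock: 19.3
position: [551.2, -132.0, 81.9]
ee_rot: [-0.662, 0.743, -0.059, -0.085]
contact_force: [2.6, -19.6, -3.2]
gripper_width: 30.4
```

```bash
python3 -c "
from h import *
s=st();print(R.from_quat(s['ee_rot']).as_matrix().round(3))"
```

```text
{'clock': 19.3, 'joints': [0.146, 0.45, -0.424, 0.27, -0.793, -0.46], 'position': [551.213, -131.992, 81.865], 'ee_rot': [-0.662, 0.743, -0.059, -0.085], 'contact_force': [2.62, -19.643, -3.241], 'wrist_torque': [-4.455, -1.084, 0.471], 'gripper_width': 30.422}
[[-0.11  -0.993 -0.048]
 [-0.973  0.117 -0.199]
 [ 0.203  0.025 -0.979]]
```

arm_command:
  commands: [0.0005,0,0,0,0,0,0,0,0,0,0,0,0,0,0,0,0,0,0,0]
  jaw: 1

```text
clock: 19.8
position: [551.8, -132.7, 81.5]
ee_rot: [-0.662, 0.743, -0.059, -0.084]
contact_force: [-0.9, 0.1, -0.6]
gripper_width: 85.4
```

```bash
python3 -c "
from h import *
snap('scene','s17.png');snap('wrist','w17.png')
s=st();print(R.from_quat(s['ee_rot']).as_matrix().round(3))
im=cv2.imread('pics/s17.png')
cv2.imwrite('pics/z17.png',cv2.resize(im[160:220,170:270],None,fx=8,fy=8,interpolation=cv2.INTER_CUBIC))
for t in ['leg_mouth','collar_face','collar_mid']:
  for r in arm.place_of('wrist',t): print(t,round(r['confidence'],2),w('wrist',r['centre']).round(1))
"
```

```text
{'clock': 19.9, 'joints': [0.144, 0.45, -0.424, 0.27, -0.791, -0.458], 'position': [551.731, -132.747, 81.527], 'ee_rot': [-0.662, 0.743, -0.059, -0.084], 'contact_force': [-0.454, -1.06, 0.053], 'wrist_torque': [0.344, -0.09, -0.005], 'gripper_width': 85.375}
[[-0.11  -0.993 -0.047]
 [-0.973  0.117 -0.198]
 [ 0.202  0.024 -0.979]]
collar_face 0.87 [ 555.2 -121.3   93.9]
collar_mid 0.66 [ 555.5 -135.2   94.5]
```

View pics/z17.png

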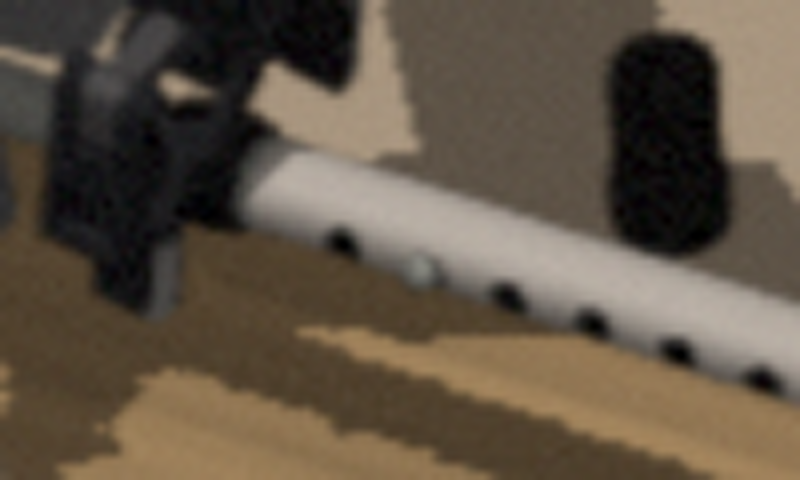

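View pics/w17.png

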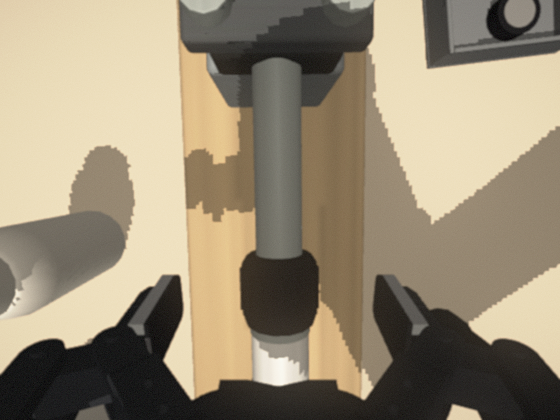

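arm_command:
  commands: [0,0,-0.03,0,0,0,-0.03,0,0,0,-0.03,0,0,0,-0.03,0,0,0,0,0]

```text
clock: 20.55
position: [556.6, -108.4, 202.0]
ee_rot: [-0.662, 0.743, -0.057, -0.086]
contact_force: [-0.4, 0.1, -0.2]
gripper_width: 85.1
```

arm_command:
  commands: [-0.03,0.03,-0.01,0,-0.03,0.03,-0.01,0,-0.03,0.03,-0.01,0,-0.03,0.03,-0.01,0,0,0,0,0]

```text
clock: 21.05
position: [449.2, 34.0, 218.8]
ee_rot: [-0.66, 0.744, -0.057, -0.086]
contact_force: [0.0, 1.0, -0.2]
gripper_width: 85.4
```

```bash
python3 -c "
from h import *
snap('scene','s18.png');snap('top','t18.png')
s=st()
im=cv2.imread('pics/s18.png')
a=cv2.resize(im[150:230,160:270],None,fx=7,fy=7,interpolation=cv2.INTER_CUBIC)[:560]
cv2.imwrite('pics/z18.png',a)
im=cv2.imread('pics/t18.png')
cv2.imwrite('pics/y18.png',cv2.resize(im[150:250,290:420],None,fx=6,fy=6,interpolation=cv2.INTER_CUBIC))
"
```

```text
{'clock': 21.15, 'joints': [0.531, 0.145, -0.435, 0.159, -1.145, -0.73], 'position': [450.667, 32.074, 218.295], 'ee_rot': [-0.659, 0.745, -0.057, -0.086], 'contact_force': [-0.035, 0.86, -0.232], 'wrist_torque': [0.398, -0.154, 0.02], 'gripper_width': 85.178}
```

View pics/z18.png

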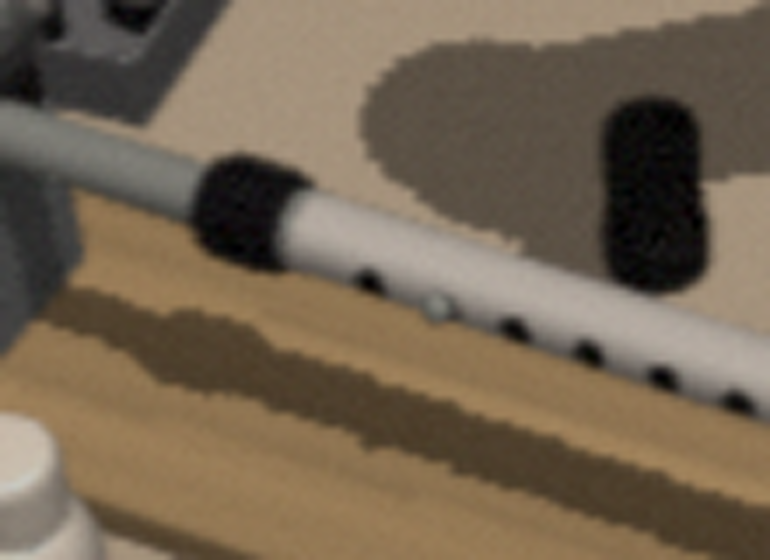

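View pics/y18.png

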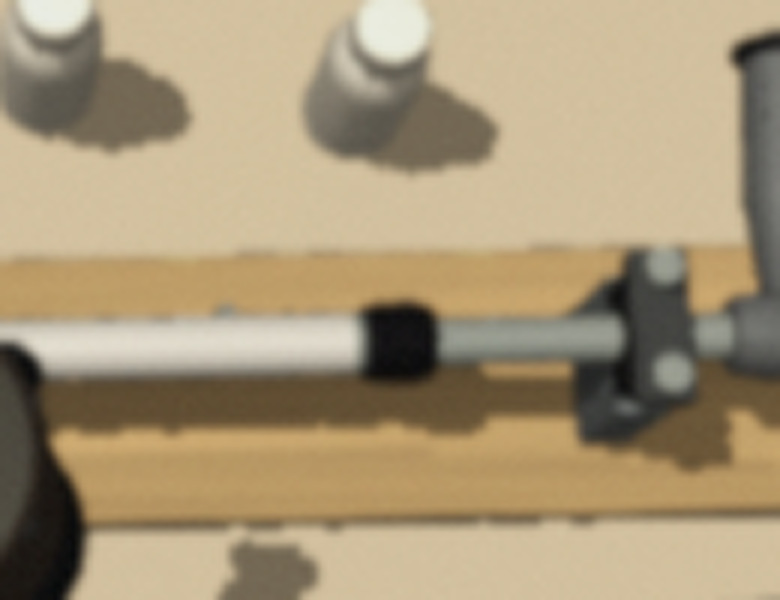

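```bash
python3 -c "
from h import *
print(arm.job_done())"
```

```text
the job is handed in; nothing more can be done
None
```

The leg is drawn out one hole with the button locked in it, and the collar is pushed home against the leg's end. I handed the job in at about 21 s.

**Leg:** I gripped the leg over the button, which pressed it flush, and drew the leg towards the foot. It started to move at about 15–20 N and then slid at about 12 N. It stopped dead after about 25 mm by the gripper; the hole spacing measured in the picture is 24 mm. The pictures then show the button standing out, with one free hole left between it and the mouth.

**Collar:** I gripped the collar and slid it about 45 mm at 8–9 N. Force rose as the nose went in, and it then stopped against a slow push that reached 20 N. About 13 N should have been enough to seat it.

**Last checks:** With the arm clear, the scene and top pictures show the button out and no gap between collar and leg tube. They resolve only about 2 mm, so a smaller gap rests on the feel of the hard stop. I touched none of the other things on the bench, though I did not measure them again.

**Off plan:**
- The tool tilted to about 0.2 rad under load.
- The cameras disagreed by 3–4 mm on where the shaft lay.
- Drawing the leg took slightly more force than the stated 8 and 13 N.

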